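# Balance the counterweight arm on its stand

### The arm

A 6-joint arm with a two-finger parallel gripper is mounted at the origin on a cart in front of the work surface, level with it; the furniture and walls round the work are solid. World frame = base frame: x ahead of the robot, y to its left, z up, the work surface at z = 0. Lengths are in m, angles in rad, forces in N, time in s.
With the tool pointing down it reaches from about 0.35 to 0.775 m from the base axis. Payload 7.3 kg.
Tool frame: the origin (TCP) lies midway between the tips of the shut fingers; the grasp point (between the pads) lies 19 mm behind it; z points along the fingers, y is the line along which they close (so a half turn about z gives the same grasp; the last joint's range is limited). The gripper opens to 92 mm and grips with 3 to 60 N. Pads are 19 mm wide; open, the fingers measure 130 mm over their backs; the gripper's body (75 mm by 190 mm) begins 47 mm behind the grasp point.
Start: joints at [1.113, 0.342, 1.524, -0, 1.275, -0.146], TCP at [0.161, 0.5, 0.202] pointing down, gripper open.
Joint ranges: [-2.53, 2.53], [-0.77, 2.02], [0.04, 2.7], [-1, 4.14], [0.28, 2.66], [-3.11, 3.11]. Speed limits (rad/s): [2.57, 2.57, 3.14, 3.14, 3.14, 3.14].

### API

Orientations are given as a 3x3 rotation matrix whose columns are the frame's x, y, z axes.
In Python, from plant import observe, camera, sign_off, spot_in, masks_of, landmark_of gives the robot as it stands. The module is installed in compiled form; this text tells all that it offers.
- The arm moves only by the tool arm_command, never from a script. Its argument "motion" is a list of rows, each an object with "xyz": the shift along the tool's x, y, z in mm, a list of three; "roll": the turn about the tool's z in degrees. In form: [{"xyz": [tx, ty, tz], "roll": roll}, ...]. A call has 1 to 8 rows; each row shifts and turns the commanded pose from where the row before left it, along the tool's axes as they then stand; what a row does not reach is not made up. A row lasts 1/12 s, in which the tool goes at most 41.7 mm and 7.16 degrees, less where a joint would pass 70% of its speed; a pose out of reach is approached as far as the arm can. A call is refused whole if a number of a shift passes 41.7 or a number of a turn 7.16, either way. A call with a gripper value outside its range is refused whole. "hand" is the finger opening in mm, from 0 to 91.8, set as the call begins (left out, the last holds). The fingers move at their own pace and stop on an object; the grip force is fixed at half the most. Time passes only in rows, so rows that do not move let the fingers close. It gives the time, the measured TCP pose, the force, the opening and the grip force at its end, in the units of the state.
- observe(): the state, without advancing time (a new reading comes with each control period).
- camera(name): name is "side" or "top"; returns a dict with "img" (384x512x3 uint8, blue, green, red), "vertical_fov" (degrees; the focal length in pixels is half the picture's height over the tangent of half this angle, whatever the lens; pixels are square), "cx", "cy" (the principal point, pixels), "view" (4x4, takes a point from world to camera coordinates). Camera axes: x right, y up, looking along -z (the intrinsics and any distortion apply to the point x, -y, -z); pixel columns grow to the right and rows downward; lengths in m; the calibration is good to about 2 mm. A picture is of the moment at which its call begins. There is no depth.
- sign_off(): hands the job in; it is judged then, once.
Trained networks look in the newest picture that a camera, given by its name, has taken for a name from the list of things; names that differ only in an ending like _2 or _b are one class to them, and where a whole thing is asked for, a point or a joint stands for the part that bears it (a point fixed in the world has none). Each returns a list of dicts, best first, with "p" (0 to 1); they miss things now and then, are a little off and sometimes report something else, mostly with a low value. They report only what shows in the picture. A call takes as long as a camera call.
- spot_in(name, camera): "at" ([x, y, z] in m, in the coordinates of the camera as it stood for that picture, good to about 4 mm: the middle of the surface that is visible of it).
- masks_of(name, camera): "mask" (384x512 bool, what is visible of it).
- landmark_of(name, camera): "at" ([x, y, z] in m, in the coordinates of the camera as it stood for that picture, good to about 4 mm: a listed point, or the origin of a listed thing).
The state is a dict: "clock": time; "qpos": joint angles; "qvel": joint speeds; "joint_torque": joint torques, N m; "position": TCP position; "tcp_rot": TCP orientation; "ft_force": force on the tool from outside, world axes, zero at the start; "ft_torque": the same for the moment, N m; "width": opening from 0.0 (shut) to 1.0 (fully open); "gripper_force": force on a finger pad.
Only numpy, scipy, OpenCV 4.12 (cv2) and the standard library are available. Lean on these libraries where they do the work, as an engineer would, in place of code of your own. Each camera call takes 0.05 s, during which the arm holds its last target. There are 200 camera calls.

### The job

The aluminium counterweight arm for the saw's blade guard needs its pivot where it balances, which is seldom its middle: a steel slug sits somewhere inside it. Pick the arm up off its two rest blocks, lift it clear and level, find where it balances by feel, and set it gently across the narrow steel crown of the balancing stand so that it stays there level by itself when you let go. Never let the arm tip over or press it hard on the stand, and leave the other things where they are.

Things in the scene. Friction and masses are not known exactly. Their poses are not given: they have to be found in the camera images.
- bar_mid (a point): Counterweight arm: closed aluminium box bar with black end plugs, 300 x 26 x 36 mm (long, wide, tall), alike at both ends, lying free across the rests. Point: middle of its length, 18 mm above its underside; y along the bar, x across, z up. 0.6 to 0.8 kg with the slug fixed inside. Its balance point lies up to 85 mm from this point along y, either way, and differs every time.
- rests: Fixed board (60 x 280 x 10 mm) with two upright blocks with cork tops, 40 mm above the table, each 50 mm across and 20 mm thick along y, centred at y = +125 and -125 mm. Origin: centre of the board's underside; y from block to block. The bar starts along y on the tops, with 30 mm of air under it between the blocks. A 70 mm high fence separates them from the stand.
- stand_top (a point): Fixed balancing stand: wooden base (90 x 100 x 12 mm) and neck, steel crown with a flat top 60 mm above the table. Point: centre of that flat, which is 16 mm wide along y and 26 mm long along x; z up. The bar shall lie across it, along y: it stays level only with its balance point over the flat, within 8 mm. Over 35 N on the stand is pressing hard.
- screw_box: Carton of screws, 66 x 105 x 51 mm, a loose bystander; origin at its underside.
- tape_measure: Tape measure, 38 x 84 x 68 mm, a loose bystander; origin at its underside.
- masking_tape: Roll of masking tape, 104 mm across and 25 mm high, a loose bystander; origin at its underside.
- carpenter_pencil: Flat carpenter's pencil, 161 mm long, 8 mm high, a loose bystander lying near the stand; origin at its underside.
- wax_tin: Round tin of wax, 95 mm across and 33 mm high, a loose bystander; origin at its underside.

How it is judged:
On the way:
1. the arm is lifted clear of both rests, level (z of bar_mid in the frame of rests above 0.073 m and contact force between bar and rests below 0.1 N and angle between bar_mid's own z axis and vertical below 0.12 rad), for 0.3 s.
At the end, for the whole second after the job is handed in: The arm lies by itself on the crown of the balancing stand, level within 0.06 rad (3.4 degrees), its middle at crown height plus 18 mm (within 6 mm), its weight on the stand, at rest and let go (z of bar_mid in the frame of stand_top between 0.012 and 0.024 m and angle between bar_mid's own z axis and vertical below 0.06 rad and contact force between bar and stand above 3 N and linear speed of bar below 0.02 m/s and angular speed of bar below 0.1 rad/s); the robot touches nothing.
It fails at once if the arm tips over (more than 0.3 rad, 17 degrees, from level) (angle between bar_mid's own z axis and vertical above 0.3 rad).
It fails at once if the arm is pressed or knocked on the stand with more than 35 N (contact force between bar and stand above 35 N).
It fails at once if a bystander is moved by more than 30 mm (distance of any of screw_box, tape_measure, masking_tape, carpenter_pencil, wax_tin from where it was at the start of the episode above 0.03 m).
It also fails if it takes over 61 s, if anything falls off the work surface, if the arm or the gripper's body presses on something with over 40 N, if the wrist force passes 120 N, or if a joint passes its speed limit or range.

## Working session

There is one attempt and no reset: what is moved stays moved. The work goes in short steps, Python scripts to look and compute and a tool call to move; the robot and the scene stay as the last step left them, time stands still between calls to the robot, and variables do not carry over. Pictures are saved under pics/ and viewed, at most 10 in all, crops included, and the job is handed in when it is done.

Besides the shell and the picture viewer there is one more tool, called after "Call:" as name([rows], argument=value, ...), one row to a line, values as JSON. arm_command: Moves the arm, as the interface text tells. Its arguments: {"type":"object","properties":{"motion":{"type":"array"},"hand":{"type":"number"}},"required":["motion"]}

```bash
mkdir -p pics; cat > h.py <<'E'
import numpy as np, cv2
from plant import *
def world(c,p):
    return (np.linalg.inv(c["view"])@np.r_[p,1])[:3]
E
python3 - <<'E'
from h import *
np.set_printoptions(precision=4,suppress=True)
s=observe();print({k:s[k] for k in("clock","position","tcp_rot","ft_force","ft_torque","width")})
for n in("side","top"):
    c=camera(n);cv2.imwrite(f"pics/{n}0.png",c["img"]);print(n,c["vertical_fov"],c["cx"],c["cy"],np.linalg.inv(c["view"])[:3,3],[k for k in c])
    for t in("bar_mid","rests","stand_top","screw_box","tape_measure","masking_tape","carpenter_pencil","wax_tin"):
        for d in landmark_of(t,n)[:2]: print(t,round(d["p"],2),world(c,d["at"]))
    m=masks_of("bar_mid",n)
    if m:
        print(cv2.minAreaRect(np.argwhere(m[0]["mask"])[:,::-1].astype(np.float32)))
E
```

```text
{'clock': 0.0, 'position': array([0.1608, 0.4993, 0.2013]), 'tcp_rot': array([[-0.9518,  0.3068, -0.0007],
       [ 0.3068,  0.9518, -0.0014],
       [ 0.0002, -0.0015, -1.    ]]), 'ft_force': array([ 0.4911, -1.471 ,  1.2426]), 'ft_torque': array([ 0.008 , -0.0105,  0.0066]), 'width': 0.9988379528790626}
side 43.47378598074529 258.86635079882086 189.49590658615062 [-0.0639 -1.4411  0.8047] ['img', 'vertical_fov', 'cx', 'cy', 'view']
bar_mid 0.8 [ 0.5249 -0.3148  0.0551]
rests 0.89 [ 0.5303 -0.3225 -0.0025]
stand_top 0.92 [0.4128 0.1998 0.0642]
stand_top 0.17 [0.7056 0.37   0.0032]
screw_box 0.55 [ 0.6826 -0.191   0.0005]
tape_measure 0.68 [ 0.6771 -0.388   0.0012]
masking_tape 0.67 [ 0.6086  0.0848 -0.0024]
carpenter_pencil 0.5 [ 0.4813  0.0647 -0.0028]
carpenter_pencil 0.2 [ 0.5281 -0.3125  0.054 ]
wax_tin 0.5 [0.7061 0.3721 0.0013]
top 51.31044517412571 250.36526091079406 190.68936341850366 [ 0.3752 -0.0062  1.3658] ['img', 'vertical_fov', 'cx', 'cy', 'view']
bar_mid 0.8 [ 0.5202 -0.3143  0.0567]
bar_mid 0.65 [ 0.6082  0.0863 -0.0005]
rests 0.63 [ 0.5296 -0.3207 -0.0025]
stand_top 0.88 [0.4071 0.2017 0.0579]
stand_top 0.26 [ 0.4726  0.0686 -0.0017]
screw_box 0.87 [ 0.6783 -0.1893  0.0042]
tape_measure 0.8 [ 0.6805 -0.3916 -0.    ]
carpenter_pencil 0.76 [0.476  0.07   0.0007]
wax_tin 0.95 [0.7045 0.3719 0.0021]
```

View pics/top0.png

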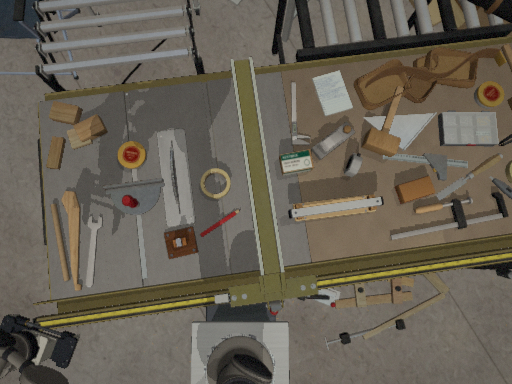

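View pics/side0.png

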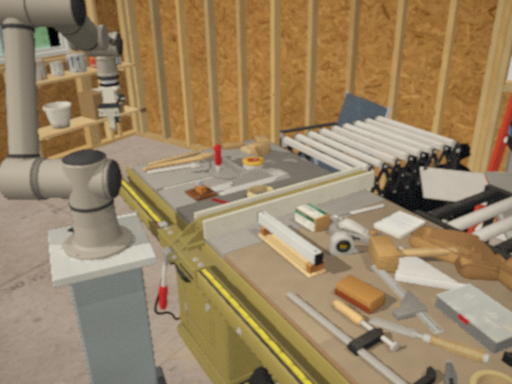

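```bash
cat >> h.py <<'E'
def project(c,p):
    q=c["view"]@np.r_[p,1]; f=192/np.tan(np.radians(c["vertical_fov"]/2))
    return np.array([c["cx"]+f*q[0]/-q[2], c["cy"]-f*q[1]/-q[2]])
def plane(c,uv,z):
    f=192/np.tan(np.radians(c["vertical_fov"]/2)); V=np.linalg.inv(c["view"])
    d=V[:3,:3]@np.array([(uv[0]-c["cx"])/f,-(uv[1]-c["cy"])/f,-1]); o=V[:3,3]
    return o+d*(z-o[2])/d[2]
E
python3 - <<'E'
from h import *
np.set_printoptions(precision=4,suppress=True)
c=camera("top");s=c["img"]
for p in([.522,-.3145,.056],[.41,.2,.06],[.61,.085,0],[.705,.372,.033],[.68,-.19,.051]):print(project(c,p))
for n in("bar_mid","rests","stand_top"):
    for d in masks_of(n,"top")[:2]:
        m=d["mask"];r=cv2.minAreaRect(np.argwhere(m)[:,::-1].astype(np.float32));print(n,d["p"],m.sum(),r)
m=np.zeros(s.shape[:2],np.uint8);m[185:228,284:390]=(s[185:228,284:390].min(2)>135)
n,l,st,ce=cv2.connectedComponentsWithStats(m);k=1+st[1:,4].argmax()
r=cv2.minAreaRect(np.argwhere(l==k)[:,::-1].astype(np.float32));print(r)
b=cv2.boxPoints(r);P=[plane(c,q,.076) for q in b];print(np.array(P))
for q in((250,200),(247,160),(257,250),(262,60),(283,270)):print("fence?",q,plane(c,q,.07))
a=cv2.resize(s[180:235,280:390],None,fx=5,fy=5,interpolation=2)
b=cv2.resize(s[200:270,150:290],None,fx=550/140,fy=550/140,interpolation=2)
cv2.imwrite("pics/crop1.png",np.vstack([a,b]))
E
```

```text
[335.2289 207.3109]
[178.0846 241.2307]
[215.7764 183.4992]
[130.9938 153.9835]
[296.6803 160.8147]
bar_mid 0.8 808 ((335.5599670410156, 206.9199981689453), (8.768123626708984, 95.60084533691406), 81.8698959350586)
bar_mid 0.57 747 ((334.5, 207.0), (19.192852020263672, 82.15624237060547), 83.0887680053711)
rests 0.8 763 ((334.79998779296875, 207.40000915527344), (18.605207443237305, 82.11099243164062), 82.87498474121094)
stand_top 0.57 756 ((180.69232177734375, 241.96153259277344), (26.475677490234375, 29.22130584716797), 78.69007110595703)
((336.29998779296875, 206.60000610351562), (7.49533224105835, 89.80255126953125), 81.8698959350586)
[[ 0.5131 -0.1663  0.076 ]
 [ 0.5557 -0.4592  0.076 ]
 [ 0.5312 -0.4615  0.076 ]
 [ 0.4889 -0.1693  0.076 ]]
fence? (250, 200) [ 0.5437 -0.0321  0.07  ]
fence? (247, 160) [ 0.6775 -0.0221  0.07  ]
fence? (257, 250) [ 0.3821 -0.0546  0.07  ]
fence? (262, 60) [ 1.0316 -0.0733  0.07  ]
fence? (283, 270) [ 0.319  -0.1374  0.07  ]
```

View pics/crop1.png

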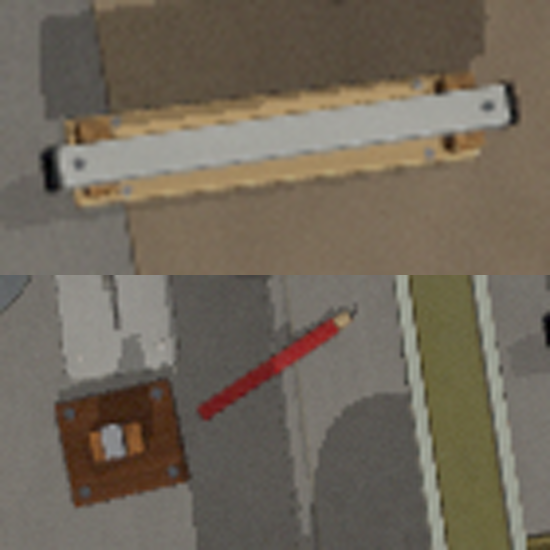

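Call:
arm_command([
  {"xyz":[0,0,0],"roll":7.1},
  {"xyz":[0,0,0],"roll":7.1},
  {"xyz":[0,0,0],"roll":7.1},
  {"xyz":[0,0,0],"roll":7.1},
  {"xyz":[0,0,0],"roll":7.1},
  {"xyz":[0,0,0],"roll":7.1},
  {"xyz":[0,0,0],"roll":7.1},
  {"xyz":[0,0,0],"roll":7.1},
], hand=70)

```text
clock: 1.87
position: [0.161, 0.4997, 0.202]
tcp_rot: [[-0.259, 0.966, 0.0], [0.966, 0.259, 0.0], [0.0, 0.0, -1.0]]
ft_force: [-0.3, 0.5, 0.1]
width: 0.763
gripper_force: 0.0
```

Call:
arm_command([
  {"xyz":[0,0,0],"roll":7.1},
  {"xyz":[-30,28,0],"roll":0},
  {"xyz":[-30,28,0],"roll":0},
  {"xyz":[-30,28,0],"roll":0},
  {"xyz":[-30,28,0],"roll":0},
  {"xyz":[-30,28,0],"roll":0},
  {"xyz":[-30,28,0],"roll":0},
  {"xyz":[-30,28,0],"roll":0},
])

```text
clock: 2.53
position: [0.3864, 0.3185, 0.2022]
tcp_rot: [[-0.143, 0.99, 0.0], [0.99, 0.143, 0.0], [0.0, 0.0, -1.0]]
ft_force: [1.0, 0.3, 0.4]
width: 0.762
gripper_force: 0.0
```

Call:
arm_command([
  {"xyz":[-40,3,0],"roll":0},
  {"xyz":[-40,3,0],"roll":0},
  {"xyz":[-40,3,0],"roll":0},
  {"xyz":[-40,3,0],"roll":0},
  {"xyz":[-40,3,0],"roll":0},
  {"xyz":[-40,3,0],"roll":0},
  {"xyz":[-40,3,0],"roll":0},
  {"xyz":[-40,3,0],"roll":0},
])

```text
clock: 3.2
position: [0.4548, 0.0047, 0.2023]
tcp_rot: [[-0.143, 0.99, 0.001], [0.99, 0.143, 0.0], [-0.0, 0.001, -1.0]]
ft_force: [0.8, 0.3, -0.0]
width: 0.761
gripper_force: 0.0
```

Call:
arm_command([
  {"xyz":[-40,3,0],"roll":0},
  {"xyz":[-40,3,0],"roll":0},
  {"xyz":[-40,3,0],"roll":0},
  {"xyz":[-40,3,0],"roll":0},
  {"xyz":[-40,3,0],"roll":0},
  {"xyz":[-40,3,0],"roll":0},
  {"xyz":[-40,3,0],"roll":0},
  {"xyz":[-20,0,0],"roll":0},
])

```text
clock: 3.87
position: [0.5187, -0.2917, 0.2015]
tcp_rot: [[-0.141, 0.99, 0.0], [0.99, 0.141, -0.001], [-0.001, 0.0, -1.0]]
ft_force: [-0.5, 0.7, 0.4]
width: 0.762
gripper_force: 0.0
```

Call:
arm_command([
  {"xyz":[0,0,20],"roll":0},
  {"xyz":[0,0,20],"roll":0},
  {"xyz":[0,0,10],"roll":0},
  {"xyz":[0,0,0],"roll":0},
])

```text
clock: 4.2
position: [0.5171, -0.2863, 0.1493]
tcp_rot: [[-0.143, 0.99, -0.004], [0.99, 0.143, 0.003], [0.004, -0.004, -1.0]]
ft_force: [0.6, 0.2, -0.2]
width: 0.764
gripper_force: 0.0
```

```bash
cat >> h.py <<'E'
def ft(n=10):
    L=[]
    for i in range(n):
        s=observe();L.append(np.r_[s["ft_force"],s["ft_torque"]]);camera("top")
    L=np.array(L);s=observe();R=s["tcp_rot"];m=L.mean(0)
    print("F tool",R.T@m[:3],"M tool",R.T@m[3:],"sd",L.std(0)/n**.5);print("pos",s["position"],"clk",s["clock"],"w",s["width"]);print(R)
E
python3 - <<'E'
from h import *
np.set_printoptions(precision=4,suppress=True)
ft(8)
c=camera("top");cv2.imwrite("pics/t2.png",cv2.resize(c["img"][150:260,260:420],None,fx=5,fy=5,interpolation=2))
for n in("top","side"):
    c=camera(n)
    for d in landmark_of("bar_mid",n)[:1]: print(n,round(d["p"],2),world(c,d["at"]))
E
```

```text
F tool [-0.1174 -0.0299 -0.2324] M tool [ 0.0711 -0.075   0.003 ] sd [0.152  0.1641 0.1244 0.0106 0.0102 0.0058]
pos [ 0.5188 -0.2873  0.1529] clk 4.6 w 0.7625303229145111
[[-0.1436  0.9896  0.0013]
 [ 0.9896  0.1436 -0.0009]
 [-0.0011  0.0012 -1.    ]]
side 0.63 [ 0.5277 -0.3163  0.0546]
```

View pics/t2.png

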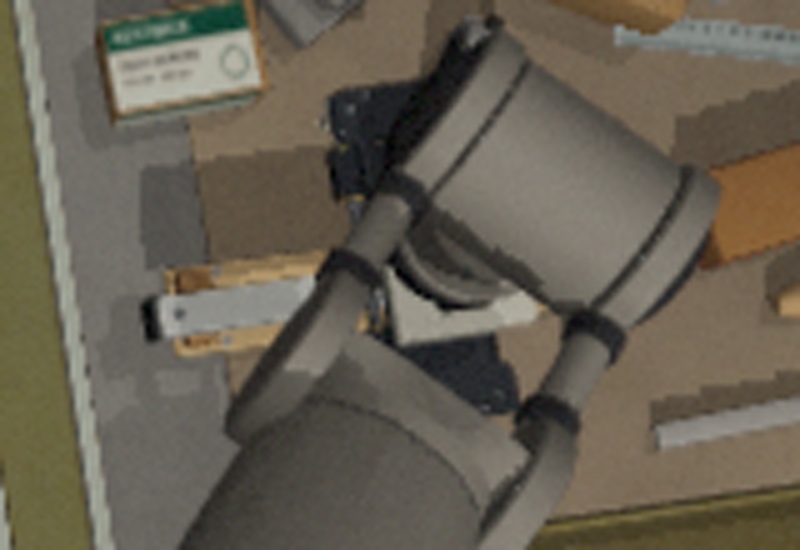

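Call:
arm_command([
  {"xyz":[-14,0,20],"roll":0},
  {"xyz":[-14,0,30],"roll":0},
  {"xyz":[0,0,30],"roll":0},
  {"xyz":[0,0,20],"roll":0},
  {"xyz":[0,0,8],"roll":0},
  {"xyz":[0,0,0],"roll":0},
  {"xyz":[0,0,0],"roll":0},
  {"xyz":[0,0,0],"roll":0},
])

```text
clock: 5.52
position: [0.5235, -0.3155, 0.0457]
tcp_rot: [[-0.143, 0.99, 0.002], [0.99, 0.143, -0.002], [-0.002, 0.002, -1.0]]
ft_force: [0.3, 0.0, 0.6]
width: 0.761
gripper_force: 0.0
```

```bash
python3 - <<'E'
from h import *
np.set_printoptions(precision=4,suppress=True)
ft(10)
E
```

```text
F tool [0.0482 0.003  0.0012] M tool [ 0.0544 -0.0634 -0.0031] sd [0.1693 0.0939 0.1778 0.0081 0.0089 0.0073]
pos [ 0.5225 -0.3149  0.0441] clk 6.0167 w 0.7614629135746324
[[-0.1432  0.9897  0.0002]
 [ 0.9897  0.1432 -0.    ]
 [-0.      0.0002 -1.    ]]
```

Call:
arm_command([
  {"xyz":[0,0,0],"roll":0},
  {"xyz":[0,0,0],"roll":0},
  {"xyz":[0,0,0],"roll":0},
  {"xyz":[0,0,0],"roll":0},
  {"xyz":[0,0,0],"roll":0},
  {"xyz":[0,0,0],"roll":0},
  {"xyz":[0,0,0],"roll":0},
  {"xyz":[0,0,0],"roll":0},
], hand=15)

```text
clock: 6.68
position: [0.5229, -0.3149, 0.0441]
tcp_rot: [[-0.143, 0.99, 0.001], [0.99, 0.143, -0.0], [-0.0, 0.001, -1.0]]
ft_force: [2.2, 0.6, 0.5]
width: 0.277
gripper_force: 30.0
```

```bash
python3 - <<'E'
from h import *
np.set_printoptions(precision=4,suppress=True)
ft(6)
print(observe()["gripper_force"])
E
```

```text
F tool [ 0.2148  2.2349 -0.2596] M tool [-0.293  -0.0561 -0.0086] sd [0.1696 0.1303 0.1117 0.0084 0.0288 0.0178]
pos [ 0.5228 -0.3149  0.0441] clk 6.9833 w 0.27581601642005016
[[-0.1432  0.9897  0.0007]
 [ 0.9897  0.1432 -0.0001]
 [-0.0002  0.0007 -1.    ]]
29.996934235095978
```

Call:
arm_command([
  {"xyz":[0,0,-2],"roll":0},
  {"xyz":[0,0,-2],"roll":0},
  {"xyz":[0,0,0],"roll":0},
  {"xyz":[0,0,0],"roll":0},
  {"xyz":[0,0,0],"roll":0},
])

```text
clock: 7.4
position: [0.5219, -0.3146, 0.0474]
tcp_rot: [[-0.143, 0.99, -0.001], [0.99, 0.143, 0.001], [0.001, -0.001, -1.0]]
ft_force: [-0.4, 0.6, -6.4]
width: 0.275
gripper_force: 30.0
```

```bash
python3 - <<'E'
from h import *
np.set_printoptions(precision=4,suppress=True)
ft(14)
c=camera("side");cv2.imwrite("pics/s3.png",cv2.resize(c["img"][190:290,230:350],None,fx=6,fy=6,interpolation=2))
E
```

```text
F tool [ 0.3458 -0.1996  5.8692] M tool [ 0.1242 -0.2513 -0.059 ] sd [0.1294 0.1451 0.1151 0.0087 0.0091 0.0075]
pos [ 0.5225 -0.3149  0.048 ] clk 8.1 w 0.2791082781614017
[[-0.1433  0.9897  0.    ]
 [ 0.9897  0.1433  0.0001]
 [ 0.0001  0.     -1.    ]]
```

View pics/s3.png

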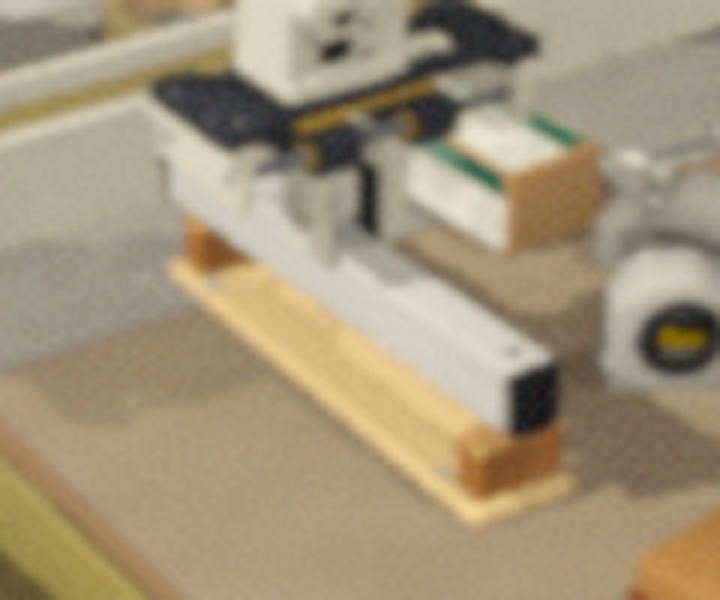

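Call:
arm_command([
  {"xyz":[0,0,2],"roll":0},
  {"xyz":[0,0,2],"roll":0},
  {"xyz":[0,0,0],"roll":0},
  {"xyz":[0,0,0],"roll":0},
])

```text
clock: 8.48
position: [0.5228, -0.3155, 0.0444]
tcp_rot: [[-0.143, 0.99, 0.001], [0.99, 0.143, -0.001], [-0.001, 0.001, -1.0]]
ft_force: [0.9, -3.8, -4.1]
width: 0.284
gripper_force: 30.0
```

Call:
arm_command([
  {"xyz":[0,0,0],"roll":0},
  {"xyz":[0,0,0],"roll":0},
  {"xyz":[0,0,0],"roll":0},
  {"xyz":[0,0,0],"roll":0},
  {"xyz":[23,0,0],"roll":0},
  {"xyz":[22,0,0],"roll":0},
  {"xyz":[0,0,0],"roll":0},
  {"xyz":[0,0,0],"roll":0},
], hand=45)

```text
clock: 9.15
position: [0.5162, -0.2695, 0.0443]
tcp_rot: [[-0.145, 0.989, 0.0], [0.989, 0.145, 0.0], [0.0, 0.0, -1.0]]
ft_force: [-0.0, -1.3, 0.3]
width: 0.492
gripper_force: 0.0
```

Call:
arm_command([
  {"xyz":[0,0,0],"roll":0},
  {"xyz":[0,0,0],"roll":0},
  {"xyz":[0,0,0],"roll":0},
  {"xyz":[0,0,0],"roll":0},
  {"xyz":[0,0,0],"roll":0},
  {"xyz":[0,0,0],"roll":0},
  {"xyz":[0,0,-3],"roll":0},
  {"xyz":[0,0,-3],"roll":0},
], hand=15)

```text
clock: 9.82
position: [0.5149, -0.2696, 0.049]
tcp_rot: [[-0.143, 0.99, -0.003], [0.99, 0.143, 0.002], [0.003, -0.003, -1.0]]
ft_force: [-0.3, -0.9, -7.5]
width: 0.277
gripper_force: 30.0
```

```bash
python3 - <<'E'
from h import *
np.set_printoptions(precision=4,suppress=True)
for i in range(4): camera("top")
ft(20)
E
```

```text
F tool [-0.0489 -0.0091  6.5674] M tool [ 0.0666 -0.1345 -0.0134] sd [0.0936 0.087  0.0723 0.0069 0.006  0.0045]
pos [ 0.516  -0.2704  0.05  ] clk 11.0167 w 0.27726687167551406
[[-0.1432  0.9897 -0.    ]
 [ 0.9897  0.1432  0.0001]
 [ 0.0001  0.     -1.    ]]
```

Call:
arm_command([
  {"xyz":[0,0,3],"roll":0},
  {"xyz":[0,0,3],"roll":0},
  {"xyz":[0,0,0],"roll":0},
  {"xyz":[0,0,0],"roll":0},
])

```text
clock: 11.35
position: [0.5162, -0.2705, 0.0441]
tcp_rot: [[-0.143, 0.99, 0.0], [0.99, 0.143, -0.0], [-0.0, 0.0, -1.0]]
ft_force: [0.6, -0.8, -4.9]
width: 0.277
gripper_force: 30.0
```

Call:
arm_command([
  {"xyz":[0,0,0],"roll":0},
  {"xyz":[0,0,0],"roll":0},
  {"xyz":[0,0,0],"roll":0},
  {"xyz":[0,0,0],"roll":0},
  {"xyz":[11,0,0],"roll":0},
  {"xyz":[0,0,0],"roll":0},
  {"xyz":[0,0,0],"roll":0},
  {"xyz":[0,0,0],"roll":0},
], hand=45)

```text
clock: 12.02
position: [0.5146, -0.2592, 0.0441]
tcp_rot: [[-0.144, 0.99, 0.0], [0.99, 0.144, -0.0], [-0.0, 0.0, -1.0]]
ft_force: [0.4, -0.5, 0.2]
width: 0.49
gripper_force: 0.0
```

```bash
python3 - <<'E'
from h import *
np.set_printoptions(precision=4,suppress=True)
for i in range(2): camera("top")
ft(18)
E
```

```text
F tool [ 0.0739 -0.1991 -0.1006] M tool [ 0.0526 -0.0803 -0.0051] sd [0.1004 0.0959 0.1288 0.0078 0.0081 0.0064]
pos [ 0.5145 -0.2595  0.044 ] clk 13.0167 w 0.4889535998586166
[[-0.1432  0.9897  0.    ]
 [ 0.9897  0.1432  0.0001]
 [ 0.0001  0.0001 -1.    ]]
```

Call:
arm_command([
  {"xyz":[0,0,0],"roll":0},
  {"xyz":[0,0,0],"roll":0},
  {"xyz":[0,0,0],"roll":0},
  {"xyz":[0,0,0],"roll":0},
  {"xyz":[0,0,0],"roll":0},
  {"xyz":[0,0,0],"roll":0},
  {"xyz":[0,0,-4],"roll":0},
  {"xyz":[0,0,-4],"roll":0},
], hand=15)

```text
clock: 13.68
position: [0.5133, -0.2588, 0.0511]
tcp_rot: [[-0.143, 0.99, -0.003], [0.99, 0.143, 0.002], [0.002, -0.002, -1.0]]
ft_force: [0.3, -0.0, -6.6]
width: 0.275
gripper_force: 30.0
```

```bash
python3 - <<'E'
from h import *
np.set_printoptions(precision=4,suppress=True)
for i in range(4): camera("top")
ft(20)
E
```

```text
F tool [ 0.1809 -0.0838  6.6933] M tool [ 0.0604 -0.06    0.0207] sd [0.1122 0.0998 0.1059 0.0053 0.0057 0.005 ]
pos [ 0.5145 -0.2595  0.052 ] clk 14.8833 w 0.27288113766446165
[[-0.1433  0.9897  0.0001]
 [ 0.9897  0.1433  0.    ]
 [ 0.      0.0001 -1.    ]]
```

Call:
arm_command([
  {"xyz":[0,0,-8],"roll":0},
  {"xyz":[0,0,-16],"roll":0},
  {"xyz":[0,0,-22],"roll":0},
  {"xyz":[0,0,-22],"roll":0},
  {"xyz":[0,0,-18],"roll":0},
  {"xyz":[0,0,-8],"roll":0},
  {"xyz":[0,0,-4],"roll":0},
  {"xyz":[0,0,0],"roll":0},
])

```text
clock: 15.55
position: [0.5146, -0.2596, 0.1506]
tcp_rot: [[-0.143, 0.99, 0.001], [0.99, 0.143, -0.001], [-0.001, 0.001, -1.0]]
ft_force: [-0.8, -0.5, -6.9]
width: 0.281
gripper_force: 30.0
```

```bash
python3 - <<'E'
from h import *
np.set_printoptions(precision=4,suppress=True)
for n in("top","side"):
    P=[]
    for i in range(4):
        c=camera(n)
        P+=[world(c,d["at"]) for d in landmark_of("stand_top",n)[:1] if d["p"]>.5]
    print(n,np.array(P))
    s=c["img"]; p=project(c,[.41,.2,.06]).astype(int);print(p)
    x0,y0=p[0]-24,p[1]-20
    a=cv2.resize(s[y0:y0+40,x0:x0+48],None,fx=12,fy=12,interpolation=2)[:290*2]
    cv2.imwrite(f"pics/st_{n}.png",a);print(x0,y0)
a=cv2.imread("pics/st_top.png");b=cv2.imread("pics/st_side.png")
cv2.imwrite("pics/st.png",cv2.resize(np.hstack([a,b]),(800,333)))
print(plane(camera("top"),(178.8,242),.06))
ft(4)
E
```

```text
top [[ 0.4087  0.2056  0.0577]
 [ 0.408   0.2012  0.0578]
 [ 0.4088  0.2002  0.0599]
 [ 0.4782  0.0687 -0.0005]]
[178 241]
154 221
side [[0.4102 0.1968 0.0633]
 [0.4106 0.1967 0.0646]
 [0.4093 0.199  0.0624]
 [0.4087 0.1973 0.0633]]
[199 179]
175 159
[0.4075 0.1976 0.06  ]
F tool [-0.0657 -0.0616  6.6727] M tool [ 0.059  -0.0496  0.0159] sd [0.153  0.2158 0.202  0.0113 0.0203 0.0226]
pos [ 0.5144 -0.2595  0.15  ] clk 16.6 w 0.27958153307974437
[[-0.1433  0.9897  0.0001]
 [ 0.9897  0.1433  0.0001]
 [ 0.0001  0.0001 -1.    ]]
```

View pics/st.png

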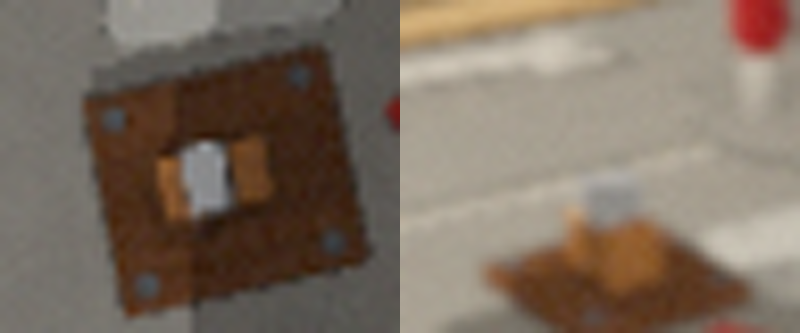

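Call:
arm_command([
  {"xyz":[10,-2.4,0],"roll":0},
  {"xyz":[20,-2.4,0],"roll":0},
  {"xyz":[30,-2.4,0],"roll":0},
  {"xyz":[35,-2.4,0],"roll":0},
  {"xyz":[35,-2.4,0],"roll":0},
  {"xyz":[35,-2.4,0],"roll":0},
  {"xyz":[35,-2.4,0],"roll":0},
  {"xyz":[35,-2.4,0],"roll":0},
])

```text
clock: 17.27
position: [0.4606, -0.0276, 0.1503]
tcp_rot: [[-0.143, 0.99, 0.0], [0.99, 0.143, 0.0], [0.0, 0.001, -1.0]]
ft_force: [0.9, 1.5, -6.7]
width: 0.277
gripper_force: 30.0
```

Call:
arm_command([
  {"xyz":[35,-2.4,0],"roll":0},
  {"xyz":[35,-2.4,0],"roll":0},
  {"xyz":[35,-2.4,0],"roll":0},
  {"xyz":[35,-2.4,0],"roll":0},
  {"xyz":[35,-2.4,0],"roll":0},
  {"xyz":[30,-2.4,0],"roll":0},
  {"xyz":[20,-2.4,0],"roll":0},
  {"xyz":[10,-2.4,0],"roll":0},
])

```text
clock: 17.93
position: [0.4077, 0.2028, 0.1503]
tcp_rot: [[-0.146, 0.989, 0.0], [0.989, 0.146, 0.001], [0.001, 0.001, -1.0]]
ft_force: [-0.2, 0.4, -6.5]
width: 0.278
gripper_force: 30.0
```

Call:
arm_command([
  {"xyz":[0,0,0],"roll":-1.6},
  {"xyz":[0,0,0],"roll":-1.6},
  {"xyz":[0,0,15],"roll":0},
  {"xyz":[0,0,20],"roll":0},
  {"xyz":[0,0,15],"roll":0},
  {"xyz":[0,0,10],"roll":0},
  {"xyz":[0,0,5],"roll":0},
  {"xyz":[0,0,0],"roll":0},
])

```text
clock: 18.6
position: [0.4083, 0.1997, 0.0843]
tcp_rot: [[-0.198, 0.98, -0.002], [0.98, 0.198, -0.001], [-0.0, -0.002, -1.0]]
ft_force: [-0.1, -0.1, -5.8]
width: 0.279
gripper_force: 30.0
```

```bash
python3 - <<'E'
from h import *
np.set_printoptions(precision=4,suppress=True)
for i in range(3): camera("top")
ft(14)
c=camera("side");p=project(c,[.41,.2,.08]).astype(int);s=c["img"][p[1]-45:p[1]+35,p[0]-50:p[0]+60]
cv2.imwrite("pics/s5.png",cv2.resize(s,None,fx=7,fy=7,interpolation=2))
E
```

```text
F tool [ 0.1483 -0.0707  6.5808] M tool [ 0.062  -0.0589  0.0119] sd [0.1685 0.1232 0.1478 0.0068 0.0077 0.0063]
pos [0.4091 0.2002 0.085 ] clk 19.45 w 0.2748799291653262
[[-0.1983  0.9801  0.    ]
 [ 0.9801  0.1983  0.0001]
 [ 0.0001  0.     -1.    ]]
```

View pics/s5.png

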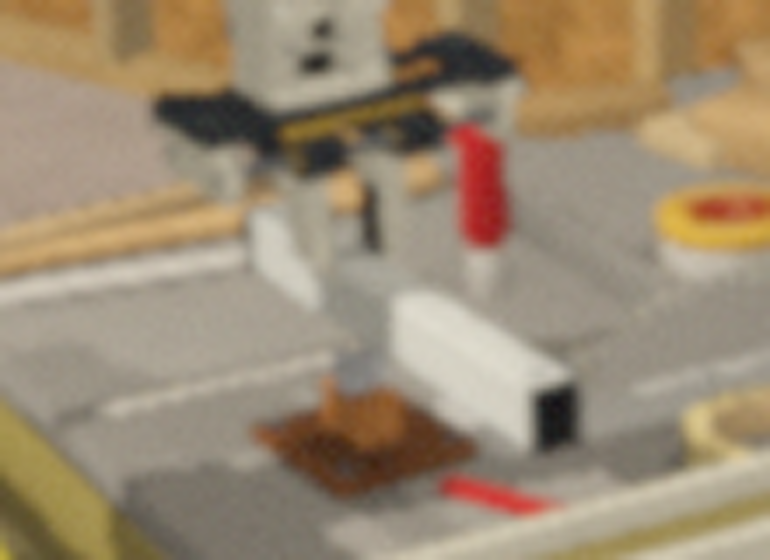

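Call:
arm_command([
  {"xyz":[0,0,5],"roll":0},
  {"xyz":[0,0,6],"roll":0},
  {"xyz":[0,0,4],"roll":0},
  {"xyz":[0,0,2],"roll":0},
  {"xyz":[0,0,0],"roll":0},
  {"xyz":[0,0,0],"roll":0},
])

```text
clock: 20.0
position: [0.409, 0.2001, 0.0678]
tcp_rot: [[-0.198, 0.98, -0.0], [0.98, 0.198, -0.0], [0.0, -0.0, -1.0]]
ft_force: [-0.8, -0.8, -5.8]
width: 0.277
gripper_force: 30.0
```

Call:
arm_command([
  {"xyz":[0,0,1],"roll":0},
  {"xyz":[0,0,0],"roll":0},
  {"xyz":[0,0,0],"roll":0},
])

```text
clock: 20.25
position: [0.4092, 0.2002, 0.0671]
tcp_rot: [[-0.198, 0.98, 0.0], [0.98, 0.198, 0.0], [0.0, 0.0, -1.0]]
ft_force: [-0.5, -0.0, -6.5]
width: 0.279
gripper_force: 30.0
```

Call:
arm_command([
  {"xyz":[0,0,1],"roll":0},
  {"xyz":[0,0,0],"roll":0},
  {"xyz":[0,0,0],"roll":0},
])

```text
clock: 20.5
position: [0.4091, 0.2002, 0.066]
tcp_rot: [[-0.198, 0.98, 0.0], [0.98, 0.198, 0.0], [0.0, 0.0, -1.0]]
ft_force: [-1.0, -0.1, -7.6]
width: 0.277
gripper_force: 30.0
```

Call:
arm_command([
  {"xyz":[0,0,0.5],"roll":0},
  {"xyz":[0,0,0],"roll":0},
  {"xyz":[0,0,0],"roll":0},
])

```text
clock: 20.75
position: [0.4091, 0.2002, 0.0655]
tcp_rot: [[-0.198, 0.98, -0.0], [0.98, 0.198, 0.0], [0.0, -0.0, -1.0]]
ft_force: [-0.4, -0.3, -7.1]
width: 0.28
gripper_force: 30.0
```

Call:
arm_command([
  {"xyz":[0,0,0.5],"roll":0},
  {"xyz":[0,0,0],"roll":0},
  {"xyz":[0,0,0],"roll":0},
])

```text
clock: 21.0
position: [0.4091, 0.2002, 0.065]
tcp_rot: [[-0.198, 0.98, -0.0], [0.98, 0.198, 0.0], [0.0, 0.0, -1.0]]
ft_force: [-0.2, 0.0, -7.5]
width: 0.279
gripper_force: 30.0
```

Call:
arm_command([
  {"xyz":[0,0,0.5],"roll":0},
  {"xyz":[0,0,0],"roll":0},
  {"xyz":[0,0,0],"roll":0},
])

```text
clock: 21.25
position: [0.4091, 0.2002, 0.0645]
tcp_rot: [[-0.198, 0.98, -0.0], [0.98, 0.198, 0.0], [0.0, 0.0, -1.0]]
ft_force: [0.3, 0.5, -7.4]
width: 0.275
gripper_force: 30.0
```

Call:
arm_command([
  {"xyz":[0,0,0.4],"roll":0},
  {"xyz":[0,0,0],"roll":0},
  {"xyz":[0,0,0],"roll":0},
])

```text
clock: 21.5
position: [0.4091, 0.2002, 0.0641]
tcp_rot: [[-0.198, 0.98, -0.0], [0.98, 0.198, 0.0], [0.0, 0.0, -1.0]]
ft_force: [0.1, 0.4, -7.2]
width: 0.277
gripper_force: 30.0
```

Call:
arm_command([
  {"xyz":[0,0,0.4],"roll":0},
  {"xyz":[0,0,0],"roll":0},
  {"xyz":[0,0,0],"roll":0},
])

```text
clock: 21.75
position: [0.4092, 0.2002, 0.064]
tcp_rot: [[-0.198, 0.98, 0.0], [0.98, 0.198, 0.0], [0.0, 0.0, -1.0]]
ft_force: [-1.2, -0.4, -1.8]
width: 0.277
gripper_force: 30.0
```

Call:
arm_command([
  {"xyz":[0,0,0.4],"roll":0},
  {"xyz":[0,0,0],"roll":0},
  {"xyz":[0,0,0],"roll":0},
])

```text
clock: 22.0
position: [0.4093, 0.2003, 0.0639]
tcp_rot: [[-0.198, 0.98, 0.001], [0.98, 0.198, 0.0], [0.0, 0.001, -1.0]]
ft_force: [-3.0, -0.3, 5.6]
width: 0.277
gripper_force: 30.0
```

```bash
python3 - <<'E'
from h import *
np.set_printoptions(precision=4,suppress=True)
ft(16)
E
```

```text
F tool [-0.0126 -2.8028 -5.6076] M tool [ 0.7342 -0.07    0.01  ] sd [0.0984 0.0767 0.0938 0.0066 0.008  0.007 ]
pos [0.4092 0.2003 0.0639] clk 22.8 w 0.27871450818013366
[[-0.1983  0.9801  0.0007]
 [ 0.9801  0.1983  0.0003]
 [ 0.0002  0.0007 -1.    ]]
```

Call:
arm_command([
  {"xyz":[0,0,-0.3],"roll":0},
  {"xyz":[0,0,0],"roll":0},
  {"xyz":[0,0,0],"roll":0},
])

```text
clock: 23.05
position: [0.4092, 0.2002, 0.0639]
tcp_rot: [[-0.198, 0.98, 0.0], [0.98, 0.198, 0.0], [0.0, 0.0, -1.0]]
ft_force: [-2.8, -0.4, 5.2]
width: 0.28
gripper_force: 30.0
```

Call:
arm_command([
  {"xyz":[0,0,0],"roll":0},
  {"xyz":[0,0,0],"roll":0},
], hand=34)

```text
clock: 23.22
position: [0.4098, 0.2003, 0.0637]
tcp_rot: [[-0.198, 0.98, 0.001], [0.98, 0.198, 0.0], [0.0, 0.001, -1.0]]
ft_force: [0.2, 0.0, -0.2]
width: 0.353
gripper_force: 0.0
```

```bash
python3 - <<'E'
from h import *
np.set_printoptions(precision=4,suppress=True)
ft(4)
c=camera("side");p=project(c,[.41,.2,.08]).astype(int);s=c["img"][p[1]-45:p[1]+35,p[0]-50:p[0]+60]
cv2.imwrite("pics/s6.png",cv2.resize(s,None,fx=7,fy=7,interpolation=2))
E
```

```text
F tool [-0.1602  0.5767 -0.0973] M tool [ 0.0597 -0.0705 -0.0074] sd [0.2222 0.2128 0.3141 0.0153 0.0089 0.0046]
pos [0.4093 0.2002 0.0635] clk 23.4167 w 0.3729617102110991
[[-0.1982  0.9802  0.0004]
 [ 0.9802  0.1982  0.0001]
 [ 0.0001  0.0004 -1.    ]]
```

View pics/s6.png

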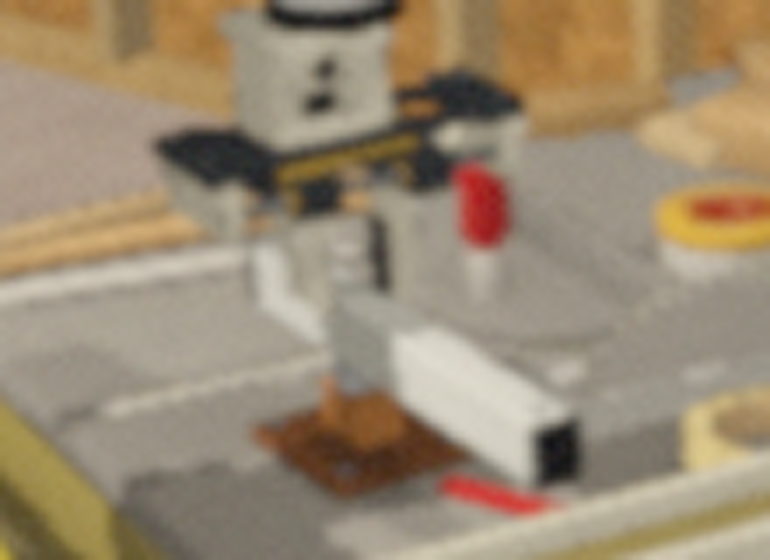

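Call:
arm_command([
  {"xyz":[0,0,0],"roll":0},
  {"xyz":[0,0,0],"roll":0},
  {"xyz":[0,0,0],"roll":0},
  {"xyz":[0,0,0],"roll":0},
  {"xyz":[0,0,0],"roll":0},
], hand=60)

```text
clock: 23.88
position: [0.4091, 0.2002, 0.0636]
tcp_rot: [[-0.198, 0.98, 0.0], [0.98, 0.198, 0.0], [0.0, 0.0, -1.0]]
ft_force: [0.6, 0.1, -0.6]
width: 0.64
gripper_force: 0.0
```

Call:
arm_command([
  {"xyz":[0,0,-5],"roll":0},
  {"xyz":[0,0,-10],"roll":0},
  {"xyz":[0,0,-20],"roll":0},
  {"xyz":[0,0,-30],"roll":0},
  {"xyz":[0,0,-30],"roll":0},
  {"xyz":[0,0,-10],"roll":0},
  {"xyz":[0,0,0],"roll":0},
  {"xyz":[0,0,0],"roll":0},
])

```text
clock: 24.55
position: [0.4091, 0.2002, 0.1689]
tcp_rot: [[-0.198, 0.98, 0.001], [0.98, 0.198, 0.0], [0.0, 0.001, -1.0]]
ft_force: [-0.2, 0.7, -0.7]
width: 0.655
gripper_force: 0.0
```

```bash
python3 - <<'E'
from h import *
np.set_printoptions(precision=4,suppress=True)
ft(4)
c=camera("side");p=project(c,[.41,.2,.08]).astype(int);s=c["img"][p[1]-45:p[1]+35,p[0]-50:p[0]+60]
for d in landmark_of("bar_mid","side")[:1]: print(d["p"],world(c,d["at"]))
cv2.imwrite("pics/s7.png",cv2.resize(s,None,fx=7,fy=7,interpolation=2))
E
```

```text
F tool [ 0.2647 -0.4957  0.3502] M tool [ 0.0498 -0.0814 -0.0038] sd [0.1374 0.1793 0.4325 0.0041 0.0057 0.0054]
pos [0.4083 0.1999 0.1674] clk 24.75 w 0.6547310146815023
[[-0.1982  0.9802 -0.0025]
 [ 0.9802  0.1982 -0.0007]
 [-0.0002 -0.0026 -1.    ]]
0.96 [0.4213 0.1458 0.0737]
```

View pics/s7.png

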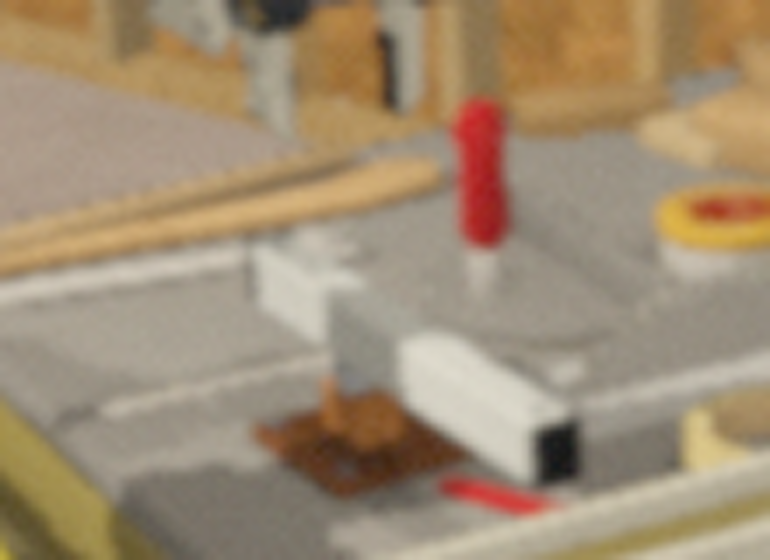

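The bar rests level on the crown by itself: its near end is still at about (555,445), and the gripper is well clear above it. I'm handing it in.

```bash
python3 -c "from plant import *; print(sign_off())"
```

```text
the job is handed in; nothing more can be done
None
```

The counterweight arm lies level by itself on the balancing stand's crown, gripped for placing about 55 mm from its middle where it balanced by feel; the gripper is clear and the job is handed in at about 25 s, but the hand-in returned no verdict.

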